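# Make up two case trays in the dental lab

## Task

Make up the two case trays from the stock standing between them. In the tray with two bays put one plaster model in the wide bay and the white powder jar in the other; in the tray with three bays put the other model in the wide bay, the small paste pot in the middle bay and the taller bottle in the end bay away from the model. Everything stands flat on the tray floor, upright and within its own bay; the shorter bottle is not wanted, so leave it standing where it is.

Things in the scene. Friction and masses are not known exactly. Their poses are not given: they have to be found in the camera images.
- tray_two: the case tray with two bays, 164 x 112 mm. Fixed, grey: floor 3 mm thick, rim 12 mm high, cross walls 10 mm (from the worktop), walls 4 mm thick. Origin: centre of the underside, z up, x along the row of bays; bays 104 mm wide along y, centred on y = 0. Wide bay: 86 mm long, at x = -35 mm. Small bay: 66 mm long, at x = +45 mm.
- tray_three: the case tray with three bays, 234 x 112 mm. Fixed, grey: floor 3 mm thick, rim 12 mm high, cross walls 10 mm (from the worktop), walls 4 mm thick. Origin: centre of the underside, z up, x along the row of bays; bays 104 mm wide along y, centred on y = 0. Wide bay: 86 mm long, at x = -70 mm. Middle bay: 66 mm long, at x = +10 mm. End bay: 66 mm long, at x = +80 mm.
- model_a: one of two alike cream plaster jaw models, teeth up: D-shaped, 48 mm along x, 61 along y, 24 high to the teeth. Only its base, z 0 to 16 mm, can be gripped: take it low, across the 48 mm (along x). Origin: centre of the underside, z up. Loose, about 70 g. Either model may go to either tray.
- model_b: one of two alike cream plaster jaw models, teeth up: D-shaped, 48 mm along x, 61 along y, 24 high to the teeth. Only its base, z 0 to 16 mm, can be gripped: take it low, across the 48 mm (along x). Origin: centre of the underside, z up. Loose, about 70 g. Either model may go to either tray.
- powder_jar: round white jar with a white lid (the lid is fixed on), the widest of the round things: 50 mm across, 41 mm high. Origin: centre of the underside, z up. Loose, about 80 g. (Behind it, the trays and all the stock hangs a wide solid window blind, front at world x = 0.64 m, from z = 0.13 m up: keep hand and wrist clear of it.)
- tall_bottle: the taller, slimmer bottle, yellow-brown with a ribbed cap of the same colour: round body 30 mm across up to 67 mm, cap 20 mm across, 78 mm high in all. Origin: centre of the underside, z up along the bottle. Loose, about 50 g.
- short_bottle: the shorter bottle, whitish with a black cap: round body 33 mm across up to 53 mm, cap 20 mm across, 64 mm high in all. Not wanted; it stays where it is. Origin: centre of the underside, z up. Loose, about 70 g.
- paste_pot: small low round pot with a flat lid (the lid is fixed on): 32 mm across at the lid, which takes the upper 9 mm, 30 mm below it, 21 mm high. Origin: centre of the underside, z up. Loose, about 30 g.
Mind the look-alikes: they are no part of the job. There is more than one size of the tall_bottle; the job needs the smallest.

How it is judged:
By the outcome, as a careful person would: the job done as asked, in the order asked, and still so for the second after the job is handed in, with the robot touching nothing.
It also fails if it takes over 120 s, if anything falls off the work surface, if the arm or the gripper's body presses on something with over 40 N, if the wrist force passes 120 N, or if a joint passes its speed limit or range.

## Robot

A 6-joint arm with a two-finger parallel gripper is mounted at the origin on the work surface; the furniture and walls round the work are solid. World frame = base frame: x ahead of the robot, y to its left, z up, the work surface at z = 0. Lengths are in m, angles in rad, forces in N, time in s.
With the tool pointing down it reaches from about 0.3 to 1 m from the base axis. Payload 5.1 kg.
Tool frame: the origin (TCP) lies on the centre line of the jaws, within the pads' length; the fingertips stand 11 mm ahead of it and the grasp point (between the pads) lies 8 mm behind it; z points along the fingers, y is the line along which they close (so a half turn about z gives the same grasp; the last joint's range is limited). The gripper opens to 95 mm and grips with 3 to 60 N. Pads are 20 mm wide; open, the fingers measure 119 mm over their backs; the gripper's body (75 mm by 180 mm) begins 59 mm behind the grasp point.
Start: joints at [1.132, 0.124, 1.65, -0, 1.367, -0.083], TCP at [0.226, 0.609, 0.226] pointing down, gripper open.
Joint ranges: [-2.61, 2.61], [-1.02, 2.33], [0.03, 2.71], [-1.35, 4.49], [0.32, 2.68], [-2.91, 2.91]. Speed limits (rad/s): [2.57, 2.57, 3.14, 3.14, 3.14, 3.14].

## Interface

Orientations are given as a unit quaternion [x, y, z, w].
In Python, from cell import robot, get_image, camera_model, hand_in gives the robot as it stands.
- The arm moves only by the tool send_rows, never from a script. Its argument "series" is a list of rows, each an object with "gripper": the finger opening in mm, from 0 to 95.1; "slide": the shift along the tool's x, y, z in mm, a list of three; "rotation": the turn, a rotation vector about the tool's x, y, z in degrees, a list of three. In form: [{"gripper": gripper, "slide": [dx, dy, dz], "rotation": [ax, ay, az]}, ...]. A call has 1 to 12 rows; each row shifts and turns the commanded pose from where the row before left it, along the tool's axes as they then stand; what a row does not reach is not made up. A row lasts 1/8 s, in which the tool goes at most 62.5 mm and 10.7 degrees, less where a joint would pass 70% of its speed; a pose out of reach is approached as far as the arm can. A call with a gripper value outside its range is refused whole. The fingers move at their own pace and stop on an object; "force" is the grip in N (left out, the last holds). Time passes only in rows, so rows that do not move let the fingers close. It gives the time, the measured TCP pose, the force, the opening and the grip force at its end, in the units of the state.
- robot.sense(): the state, without advancing time (a new reading comes with each control period).
- get_image(name): name is "scene" or "top" or "wrist"; returns the picture (400x640x3 uint8, red, green, blue); there is no depth.
- camera_model(name): a dict with "fov_y" (degrees; the focal length in pixels is half the picture's height over the tangent of half this angle, whatever the lens; pixels are square), "cx", "cy" (the principal point, pixels), "dist_coeffs" ([k1, k2, p1, p2, k3] as OpenCV has them; the pictures are not rectified), "R" (3x3) and "t" (3): a world point X has camera coordinates R X + t; the wrist camera has in their place "tool_from_camera" (4x4, takes a point from camera to tool coordinates, whose origin is the TCP and whose axes are the flange's). Camera axes: x right, y down, z forward; pixel columns grow to the right and rows downward; lengths in m; the calibration is good to about 2 mm. A picture is of the moment at which its call begins: read the wrist's pose just before it. camera_model takes no time and is no camera call.
- hand_in(): hands the job in; it is judged then, once.
The state is a dict: "clock": time; "joint_pos": joint angles; "qd": joint speeds; "effort": joint torques, N m; "eef_pos": TCP position; "tool_rot": TCP orientation; "contact_force": force on the tool from outside, world axes, zero at the start; "torque": the same for the moment, N m; "finger_gap": opening from 0.0 (shut) to 1.0 (fully open); "grip_force": force on a finger pad.
Only numpy, scipy, OpenCV 4.12 (cv2) and the standard library are available. Lean on these libraries where they do the work, as an engineer would, in place of code of your own. Each camera call takes 0.05 s, during which the arm holds its last target. There are 200 camera calls.

## Working session

There is one attempt and no reset: what is moved stays moved. The work goes in short steps, Python scripts to look and compute and a tool call to move; the robot and the scene stay as the last step left them, time stands still between calls to the robot, and variables do not carry over. Pictures are saved under pics/ and viewed, at most 16 in all, crops included, and the job is handed in when it is done.

Besides the shell and the picture viewer there is one more tool, called after "Call:" by a JSON object that holds its "op" and its "data". send_rows: Moves the arm, as the interface text tells. Its arguments: {"type":"object","properties":{"series":{"type":"array"},"force":{"type":"number"}},"required":["series"]}

```bash
mkdir -p pics; cat > h.py <<'E'
import numpy as np, cv2
from cell import robot, get_image, camera_model, hand_in
from scipy.spatial.transform import Rotation as Rn
def K(m):
    f=200/np.tan(np.radians(m["fov_y"])/2); return np.array([[f,0,m["cx"]],[0,f,m["cy"]],[0,0,1.]])
def snap(n,fn):
    s=robot.sense(); im=get_image(n); cv2.imwrite(fn,im[:,:,::-1]); return s,im
def ext(n,s=None):
    m=camera_model(n)
    if n!="wrist": return m,np.array(m["R"]),np.array(m["t"])
    T=np.eye(4);T[:3,:3]=Rn.from_quat(s["tool_rot"]).as_matrix();T[:3,3]=s["eef_pos"]
    C=np.linalg.inv(T@np.array(m["tool_from_camera"])); return m,C[:3,:3],C[:3,3]
def ray(n,px,s=None):
    m,R,t=ext(n,s); u=cv2.undistortPoints(np.array(px,float).reshape(-1,1,2),K(m),np.array(m["dist_coeffs"])).reshape(-1,2)
    return -R.T@t, np.c_[u,np.ones(len(u))]@R
def onz(n,px,z,s=None):
    o,d=ray(n,px,s); z=np.broadcast_to(z,len(d)); return o+d*((z-o[2])/d[:,2])[:,None]
def proj(n,X,s=None):
    m,R,t=ext(n,s); return cv2.projectPoints(np.array(X,float).reshape(-1,1,3),cv2.Rodrigues(R)[0],t,K(m),np.array(m["dist_coeffs"]))[0].reshape(-1,2)
def tri(rays):
    A=0;b=0
    for o,d in rays:
        d=d/np.linalg.norm(d);P=np.eye(3)-np.outer(d,d);A=A+P;b=b+P@o
    return np.linalg.solve(A,b)
E
python3 - <<'E'
from h import *
print(robot.sense())
for n in("scene","top","wrist"):
    m=camera_model(n);print(n,{k:np.round(v,4).tolist() for k,v in m.items() if not isinstance(v,str)})
    if n!="wrist":print(-np.array(m["R"]).T@m["t"])
    snap(n,f"pics/{n}0.png")
E
```

```text
{'clock': 0.0, 'joint_pos': array([ 1.13242051e+00,  1.24491338e-01,  1.65166340e+00,  3.69361012e-05,
        1.36747841e+00, -8.25810928e-02]), 'qd': array([-2.50070131e-04, -4.30034785e-04,  3.08782319e-04,  8.13740025e-04,
        7.78189901e-04,  7.65259955e-05]), 'effort': array([-8.78075298e-04, -4.17594802e+01, -3.59937036e+01,  7.74636772e-02,
        4.89080767e-02, -1.48584472e-04]), 'eef_pos': array([0.22616389, 0.60873294, 0.22440219]), 'tool_rot': array([ 1.76964110e-01,  9.84216776e-01, -9.81174204e-04, -2.80231362e-04]), 'contact_force': array([ 0.36063671,  0.32656286, -0.57057301]), 'torque': array([-0.03501473, -0.03424738, -0.00333082]), 'grip_force': 0.0, 'finger_gap': 1.0018294432527097}
scene {'fov_y': 56.042, 'cx': 315.9232, 'cy': 199.3338, 'dist_coeffs': [0.0101, 0.0, 0.0, 0.0, 0.0], 'R': [[-0.6089, -0.7932, 0.0121], [-0.3929, 0.2883, -0.8732], [0.6891, -0.5364, -0.4872]], 't': [0.2777, 0.224, 0.5786]}
[-0.1416132   0.46610367  0.47408216]
top {'fov_y': 54.2895, 'cx': 315.0189, 'cy': 205.6245, 'dist_coeffs': [-0.0467, 0.0, 0.0, 0.0, 0.0], 'R': [[0.0193, -0.9998, -0.0105], [-0.9917, -0.0178, -0.1275], [0.1273, 0.0129, -0.9918]], 't': [0.002, 0.4696, 1.0261]}
[ 0.33507518 -0.00292409  1.07758731]
wrist {'fov_y': 60.1805, 'cx': 319.3189, 'cy': 199.2823, 'dist_coeffs': [-0.0423, 0.0, 0.0, 0.0, 0.0], 'tool_from_camera': [[0.0001, -0.9684, -0.2494, 0.0689], [1.0, -0.0, 0.0006, -0.0005], [-0.0005, -0.2494, 0.9684, -0.1586], [0.0, 0.0, 0.0, 1.0]]}
```

View pics/scene0.png

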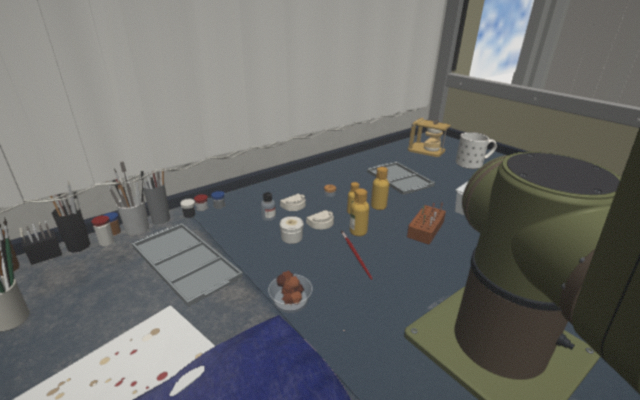

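View pics/top0.png

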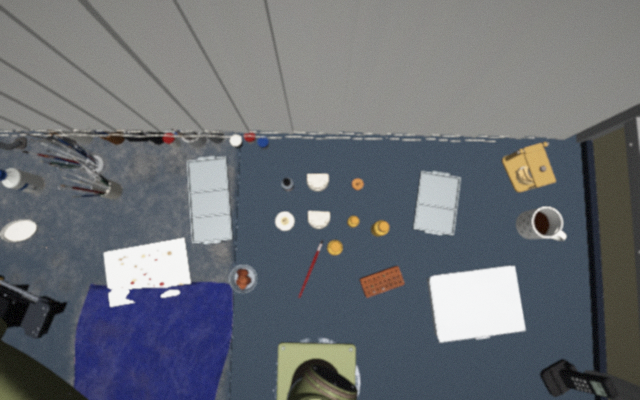

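The top view shows tray_three at about (209,200) and tray_two at (438,203). Candidates for the tall bottle are the amber ones at top (353,222), (381,228) and (335,247), which appear in the scene view at (354,198), (380,190) and (360,215). The models are at (317,182) and (319,219), the jar at (285,221), the pot at (358,184) and the short bottle at (287,184). I'll check these in a close crop.

```bash
python3 - <<'E'
import cv2,numpy as np
t=cv2.imread("pics/top0.png");s=cv2.imread("pics/scene0.png")
a=cv2.resize(t[165:265,265:405],None,fx=5.7,fy=5.7,interpolation=3)
cv2.imwrite("pics/c_top.png",a)
cv2.imwrite("pics/c_scene.png",cv2.resize(s[160:260,250:410],None,fx=5,fy=5,interpolation=3))
b=np.hstack([cv2.resize(t[145:255,180:240],None,fx=5,fy=5,interpolation=3),cv2.resize(t[155:265,405:471],None,fx=5,fy=5,interpolation=3)])
cv2.imwrite("pics/c_trays.png",b)
E
```

```text
(no output)
```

View pics/c_top.png

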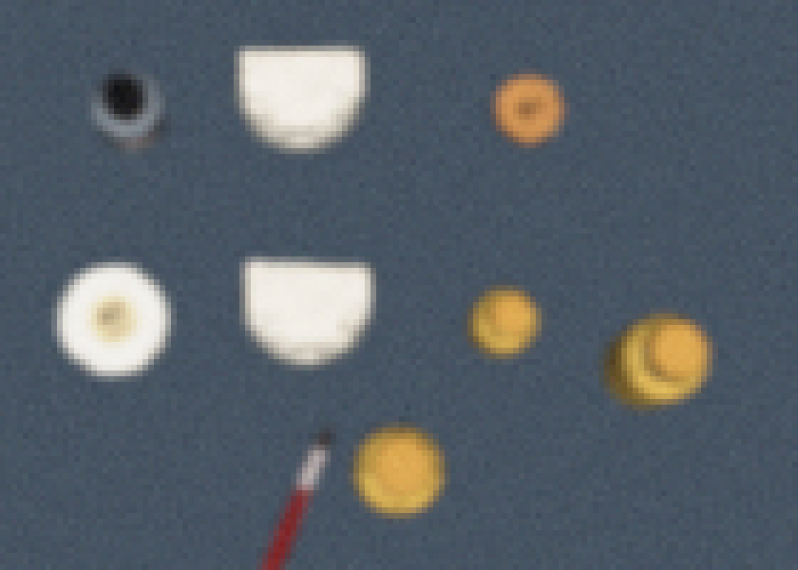

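View pics/c_scene.png

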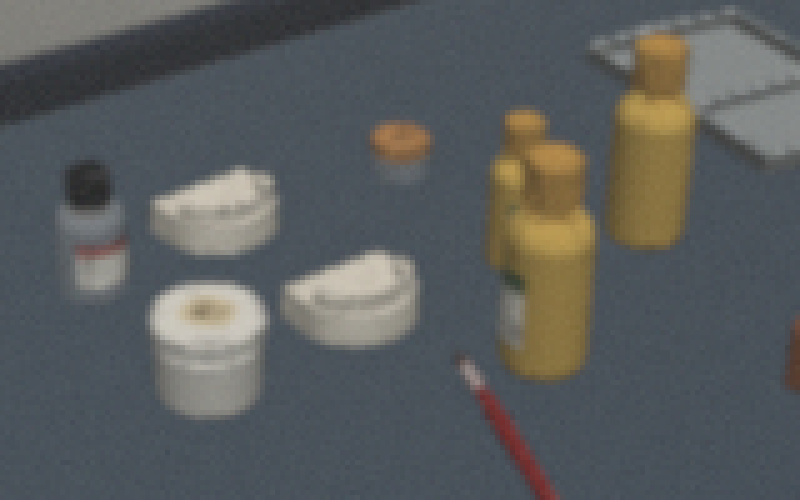

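View pics/c_trays.png

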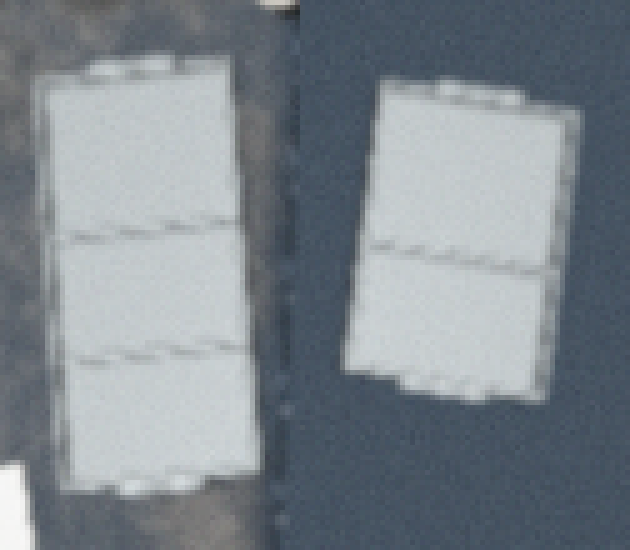

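The far crop confirms that the amber bottle at top (353,222) is the smallest and slimmest; the two bigger look-alikes are at (381,228) and (335,247). Both wide bays are at the far side (+x), and the models' flat backs face +x.

```bash
cat >> h.py <<'E'
def T(p): return (np.array(p)+.5)/5.7-.5+[265,165]
def S(p): return (np.array(p)+.5)/5-.5+[250,160]
E
python3 - <<'E'
from h import *
# lid/top centre points in both views
for n,a,b in [("jar",(112,320),(209,311)),("pot",(529,107),(402,138)),("tall cap",(507,314),(526,119)),("big1 cap",(678,349),(663,45)),("big2cap",(402,468),(557,152)),("short cap",(124,95),(89,174)),
  ("A back L",(240,50),(240,172)),("B back L",(245,262),(378,255))]:
    o,d=ray("top",[T(a)]);o2,d2=ray("scene",[S(b)])
    print(n,np.round(tri([(o,d[0]),(o2,d2[0])]),4))
print("models corners z=.02",np.round(onz("top",[T(p) for p in [(238,48),(364,48),(302,150),(244,260),(374,263),(306,363)]],[.02,.02,.008]*2),4).tolist())
print("jar lid z.041",onz("top",[T((112,320))],.041),"pot .021",onz("top",[T((529,107))],.021),"tall .067",onz("top",[T((505,321))],.05))
c=lambda p,o:(np.array(p)+.5)/5-.5+o
t3=[c(p,[180,145]) for p in [(36,75),(230,60),(260,470),(62,492)]]
t2=[c((p[0]-300,p[1]),[405,155]) for p in [(380,80),(582,108),(548,402),(343,372)]]
for t in(t3,t2):
    P=onz("top",t,.012)[:,:2];print(np.round(P,4).tolist(),"ctr",P.mean(0),np.linalg.norm(P-np.roll(P,-1,0),axis=1))
E
```

```text
jar [0.4255 0.0913 0.0403]
pot [ 0.5344 -0.1055  0.018 ]
tall cap [ 0.4278 -0.0907  0.0771]
big1 cap [ 0.4118 -0.1635  0.1015]
big2cap [ 0.3577 -0.0426  0.1042]
short cap [0.529  0.087  0.0603]
A back L [0.5421 0.0184 0.0379]
B back L [0.4396 0.0142 0.0377]
models corners z=.02 [[0.5613, 0.0366, 0.02], [0.5623, -0.0245, 0.02], [0.5137, 0.0047, 0.008], [0.4578, 0.0314, 0.02], [0.4575, -0.0309, 0.02], [0.4099, 0.0009, 0.008]]
jar lid z.041 [[0.42600672 0.09193608 0.041     ]] pot .021 [[ 0.53449972 -0.10450797  0.021     ]] tall .067 [[ 0.4280912  -0.09114007  0.05      ]]
[[0.5963, 0.3754], [0.6065, 0.2654], [0.3767, 0.2375], [0.3624, 0.3464]] ctr [0.48549204 0.30619395] [0.1105148  0.23141103 0.10985849 0.23570883]
[[0.5756, -0.2816], [0.5619, -0.3946], [0.3977, -0.3712], [0.4122, -0.2588]] ctr [ 0.48685204 -0.32655197] [0.11385508 0.16586169 0.1133766  0.16496868]
```

```bash
cat >> h.py <<'E'
def ori(yaw,tilt=0):
    a=np.radians(yaw);c,s=np.cos(a),np.sin(a)
    return Rn.from_matrix(np.array([[-s,c,0],[c,s,0],[0,0,-1.]]))*Rn.from_euler('y',tilt,degrees=True)
def plan(pos,yaw,tilt=0,N=12,start=None):
    s=robot.sense() if start is None else start
    p=np.array(s["eef_pos"]);R=Rn.from_quat(s["tool_rot"]);Rt=ori(yaw,tilt);pos=np.array(pos);out=[]
    p0=p.copy()
    rv=np.round((R.inv()*Rt).as_rotvec(degrees=True)/N,1)
    for i in range(N):
        d=R.inv().apply(p0+(pos-p0)*(i+1)/N-p); d=np.round(d*1000,0 if i<N-1 else 1); p=p+R.apply(d/1000)
        out.append(d.tolist()); R=R*Rn.from_rotvec(rv,degrees=True)
    print("rot/row",rv.tolist(),"left",np.round((R.inv()*Rt).as_rotvec(degrees=True),1));print(*out,sep="\n")
    return dict(eef_pos=p,tool_rot=R.as_quat())
E
python3 -c "
from h import *
s=plan([.434,.003,.19],0,0,12);plan([.434,.003,.12],0,-20,2,s)"
```

```text
rot/row [-0.0, 0.0, 5.8] left [-0.   0.1  0. ]
[-34.0, -41.0, 3.0]
[-38.0, -38.0, 3.0]
[-41.0, -34.0, 3.0]
[-45.0, -29.0, 3.0]
[-47.0, -25.0, 3.0]
[-50.0, -19.0, 3.0]
[-51.0, -15.0, 3.0]
[-52.0, -9.0, 3.0]
[-54.0, -4.0, 3.0]
[-53.0, 1.0, 3.0]
[-53.0, 7.0, 2.0]
[-52.0, 12.0, 3.4]
rot/row [-0.0, -10.0, 0.0] left [-0.   0.1  0. ]
[0.0, 0.0, 35.0]
[6.2, 0.1, 34.5]
```

Call:
{"op": "send_rows", "data": {"series": [{"gripper": 70,"slide": [-34,-41,3],"rotation": [0,0,5.8]},{"gripper": 70,"slide": [-38,-38,3],"rotation": [0,0,5.8]},{"gripper": 70,"slide": [-41,-34,3],"rotation": [0,0,5.8]},{"gripper": 70,"slide": [-45,-29,3],"rotation": [0,0,5.8]},{"gripper": 70,"slide": [-47,-25,3],"rotation": [0,0,5.8]},{"gripper": 70,"slide": [-50,-19,3],"rotation": [0,0,5.8]},{"gripper": 70,"slide": [-51,-15,3],"rotation": [0,0,5.8]},{"gripper": 70,"slide": [-52,-9,3],"rotation": [0,0,5.8]},{"gripper": 70,"slide": [-54,-4,3],"rotation": [0,0,5.8]},{"gripper": 70,"slide": [-53,1,3],"rotation": [0,0,5.8]},{"gripper": 70,"slide": [-53,7,2],"rotation": [0,0,5.8]},{"gripper": 70,"slide": [-52,12,3],"rotation": [0,0,5.8]}], "force": 15}}

```text
clock: 1.65
eef_pos: [0.4344, 0.0017, 0.1906]
tool_rot: [0.708, 0.706, 0.0, 0.0]
contact_force: [-0.2, 0.6, 0.6]
finger_gap: 0.739
grip_force: 0.0
```

Call:
{"op": "send_rows", "data": {"series": [{"gripper": 70,"slide": [0,0,0],"rotation": [0,0,0]}]}}

```text
clock: 1.78
eef_pos: [0.4344, 0.0008, 0.1902]
tool_rot: [0.709, 0.705, -0.0, -0.0]
contact_force: [0.3, 1.1, 0.3]
finger_gap: 0.736
grip_force: 0.0
```

```bash
python3 - <<'E'
from h import *
s,im=snap("wrist","pics/w1.png")
import pickle;pickle.dump(s,open("w1.pkl","wb"))
print(s["joint_pos"],s["eef_pos"])
s2=plan([.434,.003,.11],0,-20,3);print();plan([.434,.003,.0155],0,-20,3,s2)
E
```

```text
[-1.21679257e-01 -3.55604025e-01  2.14765200e+00 -3.51320595e-04
  1.35050027e+00 -1.15981229e-01] [0.43438227 0.00078443 0.19021855]
rot/row [-0.0, -6.7, -0.0] left [-0.1  0.1 -0.1]
[0.0, 0.0, 27.0]
[4.0, 0.0, 26.0]
[5.9, 0.1, 26.3]

rot/row [-0.0, 0.0, -0.0] left [-0.1  0.1 -0.1]
[11.0, 0.0, 30.0]
[11.0, 0.0, 29.0]
[10.5, 0.1, 29.7]
```

View pics/w1.png

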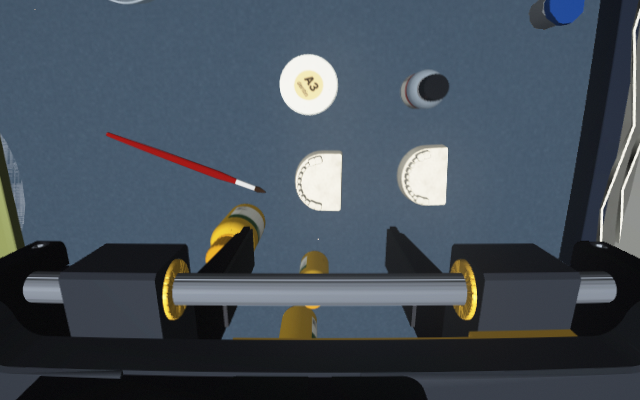

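The wrist view shows model B at (318,181) and model A at (423,176), with the big look-alike bottle at lower left (238,228), as expected. I'll check the positions against this view.

```bash
python3 - <<'E'
from h import *;import pickle
s=pickle.load(open("w1.pkl","rb"))
P=[(341,151),(341,210),(295,181),(447,146),(447,205),(398,176),(308,84)]
print(np.round(onz("wrist",P,[.02,.02,.008,.02,.02,.008,.041],s),4))
# two-view height check for back corners & jar lid (top camera vs wrist)
for n,w,t in [("B c1",P[0],(244,262)),("B c2",P[1],(374,265)),("A c1",P[3],(238,50)),("A c2",P[4],(364,50)),("jar",P[6],(112,320))]:
    o,d=ray("wrist",[w],s);o2,d2=ray("top",[T(t)]);print(n,np.round(tri([(o,d[0]),(o2,d2[0])]),4))
print(np.round(onz("wrist",[(318,255)],.078,s),4))
E
```

```text
[[ 0.4557  0.0326  0.02  ]
 [ 0.4563 -0.0258  0.02  ]
 [ 0.4105  0.0013  0.008 ]
 [ 0.5567  0.037   0.02  ]
 [ 0.5617 -0.0212  0.02  ]
 [ 0.514   0.0059  0.008 ]
 [ 0.4258  0.0921  0.041 ]]
B c1 [0.4567 0.0318 0.0155]
B c2 [ 0.458  -0.0312  0.0018]
A c1 [0.5626 0.0363 0.0059]
A c2 [ 0.5641 -0.0242  0.0113]
jar [0.4259 0.0919 0.0422]
[[ 0.4336 -0.0485  0.078 ]]
```

Call:
{"op": "send_rows", "data": {"series": [{"gripper": 70,"slide": [1,0,27],"rotation": [0,-6.7,0]},{"gripper": 70,"slide": [4,0,26],"rotation": [0,-6.7,0]},{"gripper": 70,"slide": [6,0,26],"rotation": [0,-6.6,0]},{"gripper": 70,"slide": [11,0,30],"rotation": [0,0,0]},{"gripper": 70,"slide": [0,0,0],"rotation": [0,0,0]}]}}

```text
clock: 2.45
eef_pos: [0.4314, 0.0066, 0.0761]
tool_rot: [0.695, 0.698, -0.125, 0.121]
contact_force: [-0.4, -0.3, 0.8]
finger_gap: 0.737
grip_force: 0.0
```

```bash
python3 - <<'E'
from h import *
print(robot.sense()["joint_pos"]); s=plan([.434,.004,.0155],0,-20,5)
E
```

```text
[ 0.11257955 -0.1725987   2.23848779 -0.38118296  1.1503145   0.27827345]
rot/row [-0.1, 0.0, 0.1] left [ 0.2  0.  -0.2]
[4.0, 1.0, 12.0]
[3.0, 0.0, 11.0]
[4.0, 1.0, 12.0]
[4.0, 0.0, 11.0]
[3.3, 0.7, 11.8]
```

Call:
{"op": "send_rows", "data": {"series": [{"gripper": 70,"slide": [4,1,12],"rotation": [0,0,0]},{"gripper": 70,"slide": [3,0,11],"rotation": [0,0,0]},{"gripper": 70,"slide": [4,1,12],"rotation": [0,0,0]},{"gripper": 70,"slide": [4,0,11],"rotation": [0,0,0]},{"gripper": 70,"slide": [3,1,12],"rotation": [0,0,0]},{"gripper": 70,"slide": [0,0,0],"rotation": [0,0,0]}]}}

```text
clock: 3.2
eef_pos: [0.4361, 0.0021, 0.0167]
tool_rot: [0.696, 0.696, -0.124, 0.122]
contact_force: [-0.7, 0.0, 0.8]
finger_gap: 0.738
grip_force: 0.0
```

Call:
{"op": "send_rows", "data": {"series": [{"gripper": 40,"slide": [0,0,0],"rotation": [0,0,0]},{"gripper": 40,"slide": [0,0,0],"rotation": [0,0,0]},{"gripper": 40,"slide": [0,0,0],"rotation": [0,0,0]},{"gripper": 40,"slide": [0,0,0],"rotation": [0,0,0]}]}}

```text
clock: 3.7
eef_pos: [0.4374, 0.0024, 0.0184]
tool_rot: [0.696, 0.696, -0.123, 0.123]
contact_force: [-0.7, 1.0, 1.3]
finger_gap: 0.483
grip_force: 15.0
```

Call:
{"op": "send_rows", "data": {"series": [{"gripper": 40,"slide": [-5,0,-14],"rotation": [0,0,0]},{"gripper": 40,"slide": [-10,0,-28],"rotation": [0,0,0]},{"gripper": 40,"slide": [-14,0,-38],"rotation": [0,0,0]},{"gripper": 40,"slide": [-14,0,-38],"rotation": [0,0,0]},{"gripper": 40,"slide": [-14,0,-38],"rotation": [0,0,0]},{"gripper": 40,"slide": [0,0,0],"rotation": [0,0,0]}]}}

```text
clock: 4.45
eef_pos: [0.4396, 0.0024, 0.1892]
tool_rot: [0.697, 0.696, -0.119, 0.126]
contact_force: [-0.1, 0.6, -1.0]
finger_gap: 0.481
grip_force: 14.8
```

```bash
python3 - <<'E'
from h import *
s,im=snap("wrist","pics/w2.png")
print(s["finger_gap"],s["joint_pos"])
s=plan([.49,-.1,.18],40,0,5);print();s=plan([.52,-.331,.10],82,0,6,s)
E
```

```text
0.48083650413554296 [ 0.10139191 -0.30498587  2.14031207 -0.35645317  1.34801273  0.18943228]
rot/row [-1.3, 3.8, -7.9] left [-0.2  0.2 -0.1]
[-19.0, 10.0, 8.0]
[-20.0, 8.0, 7.0]
[-22.0, 4.0, 6.0]
[-23.0, 1.0, 5.0]
[-22.5, -1.6, 2.7]

rot/row [-0.0, 0.0, -7.0] left [-0.3 -0.1 -0.1]
[-33.0, -21.0, 14.0]
[-30.0, -24.0, 13.0]
[-26.0, -28.0, 14.0]
[-23.0, -32.0, 13.0]
[-20.0, -33.0, 14.0]
[-14.5, -36.1, 13.1]
```

View pics/w2.png

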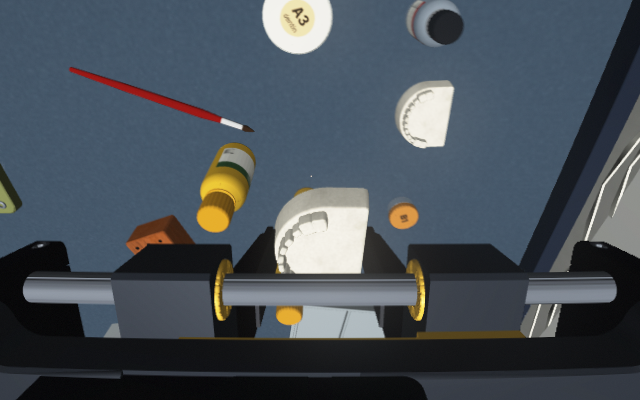

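The model is held firmly at (322,235), about 20° off the tool axis, so I'll keep the tilt when placing it.

```bash
python3 - <<'E'
from h import *
s=plan([.5216,-.3315,.12],82,-20,12)
E
```

```text
rot/row [-2.3, 0.0, -6.4] left [-0.3  0.1 -0.3]
[-24.0, 7.0, 15.0]
[-25.0, 3.0, 15.0]
[-25.0, 1.0, 15.0]
[-25.0, -4.0, 15.0]
[-24.0, -6.0, 14.0]
[-24.0, -10.0, 15.0]
[-22.0, -13.0, 14.0]
[-21.0, -16.0, 13.0]
[-18.0, -18.0, 13.0]
[-17.0, -21.0, 12.0]
[-13.0, -23.0, 11.0]
[-11.6, -25.5, 9.9]
```

Call:
{"op": "send_rows", "data": {"series": [{"gripper": 40,"slide": [-24,7,15],"rotation": [-2.3,0,-6.4]},{"gripper": 40,"slide": [-25,3,15],"rotation": [-2.3,0,-6.4]},{"gripper": 40,"slide": [-25,1,15],"rotation": [-2.3,0,-6.4]},{"gripper": 40,"slide": [-25,-4,15],"rotation": [-2.3,0,-6.4]},{"gripper": 40,"slide": [-24,-6,14],"rotation": [-2.3,0,-6.4]},{"gripper": 40,"slide": [-24,-10,15],"rotation": [-2.3,0,-6.4]},{"gripper": 40,"slide": [-22,-13,14],"rotation": [-2.3,0,-6.4]},{"gripper": 40,"slide": [-21,-16,13],"rotation": [-2.3,0,-6.4]},{"gripper": 40,"slide": [-18,-18,13],"rotation": [-2.3,0,-6.4]},{"gripper": 40,"slide": [-17,-21,12],"rotation": [-2.3,0,-6.4]},{"gripper": 40,"slide": [-13,-23,11],"rotation": [-2.3,0,-6.4]},{"gripper": 40,"slide": [-12,-26,10],"rotation": [-2.3,0,-6.4]}]}}

```text
clock: 6.0
eef_pos: [0.5193, -0.3321, 0.115]
tool_rot: [0.07, 0.983, -0.013, 0.17]
contact_force: [0.2, -0.2, -0.2]
finger_gap: 0.476
grip_force: 14.8
```

Call:
{"op": "send_rows", "data": {"series": [{"gripper": 40,"slide": [0,0,0],"rotation": [0,0,0]}]}}

```text
clock: 6.12
eef_pos: [0.5193, -0.3335, 0.115]
tool_rot: [0.073, 0.983, -0.014, 0.17]
contact_force: [-0.2, -0.0, -1.3]
finger_gap: 0.481
grip_force: 14.8
```

```bash
python3 - <<'E'
from h import *
s,im=snap("wrist","pics/w3.png")
print(s["finger_gap"],s["eef_pos"],s["joint_pos"])
plan([.5216,-.3315,.022],82,-20,5)
E
```

```text
0.4808973654154457 [ 0.51927182 -0.33348397  0.11501071] [-0.74354946 -0.02036305  2.02391942  0.24738262  0.86566633 -2.30056537]
rot/row [-0.1, -0.1, -0.1] left [0.2 0.1 0. ]
[6.0, 0.0, 18.0]
[6.0, 0.0, 17.0]
[6.0, 1.0, 18.0]
[6.0, -0.0, 18.0]
[5.5, 0.0, 17.5]
```

View pics/w3.png

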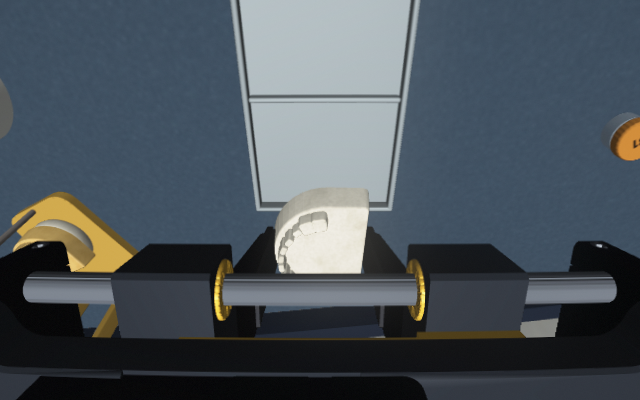

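```bash
python3 - <<'E'
from h import *
s=robot.sense()
print(np.round(onz("wrist",[(249,99),(400,99),(258,209),(392,209),(231,0),(417,0)],[.01,.01,.012,.012,.012,.012],s),4))
print(np.round(ori(82,-20).as_quat(),3))
E
```

```text
[[ 0.4682 -0.3736  0.01  ]
 [ 0.4833 -0.2722  0.01  ]
 [ 0.5573 -0.3894  0.012 ]
 [ 0.5734 -0.281   0.012 ]
 [ 0.4087 -0.3686  0.012 ]
 [ 0.4247 -0.2612  0.012 ]]
[ 0.069  0.982 -0.012  0.173]
```

Call:
{"op": "send_rows", "data": {"series": [{"gripper": 40,"slide": [6,1,18],"rotation": [0,0,0]},{"gripper": 40,"slide": [6,0,18],"rotation": [0,0,0]},{"gripper": 40,"slide": [6,1,18],"rotation": [0,0,0]},{"gripper": 40,"slide": [6,0,17],"rotation": [0,0,0]},{"gripper": 40,"slide": [4,0,10],"rotation": [0,0,0]},{"gripper": 40,"slide": [0,0,0],"rotation": [0,0,0]}]}}

```text
clock: 6.92
eef_pos: [0.5213, -0.3303, 0.0305]
tool_rot: [0.072, 0.983, -0.014, 0.17]
contact_force: [0.2, 1.4, -0.6]
finger_gap: 0.479
grip_force: 14.8
```

Call:
{"op": "send_rows", "data": {"series": [{"gripper": 40,"slide": [1,0,3],"rotation": [0,0,0]},{"gripper": 40,"slide": [1,0,3],"rotation": [0,0,0]},{"gripper": 40,"slide": [0,0,0],"rotation": [0,0,0]}]}}

```text
clock: 7.3
eef_pos: [0.5221, -0.331, 0.0258]
tool_rot: [0.072, 0.982, -0.015, 0.171]
contact_force: [0.0, 0.1, -0.5]
finger_gap: 0.481
grip_force: 14.8
```

Call:
{"op": "send_rows", "data": {"series": [{"gripper": 40,"slide": [0,0,2],"rotation": [0,0,0]},{"gripper": 40,"slide": [1,0,1],"rotation": [0,0,0]},{"gripper": 40,"slide": [0,0,0],"rotation": [0,0,0]}]}}

```text
clock: 7.68
eef_pos: [0.522, -0.3308, 0.0223]
tool_rot: [0.072, 0.983, -0.014, 0.171]
contact_force: [-0.2, 0.2, 0.1]
finger_gap: 0.484
grip_force: 14.8
```

Call:
{"op": "send_rows", "data": {"series": [{"gripper": 40,"slide": [0,0,1],"rotation": [0,0,0]},{"gripper": 65,"slide": [0,0,0],"rotation": [0,0,0]},{"gripper": 65,"slide": [0,0,0],"rotation": [0,0,0]},{"gripper": 65,"slide": [0,0,0],"rotation": [0,0,0]},{"gripper": 65,"slide": [-5,0,-14],"rotation": [0,0,0]},{"gripper": 65,"slide": [-10,0,-28],"rotation": [0,0,0]},{"gripper": 65,"slide": [-14,0,-38],"rotation": [0,0,0]},{"gripper": 65,"slide": [-10,0,-30],"rotation": [0,0,0]}]}}

```text
clock: 8.68
eef_pos: [0.5225, -0.331, 0.1415]
tool_rot: [0.071, 0.982, -0.016, 0.172]
contact_force: [0.9, -0.0, 0.5]
finger_gap: 0.682
grip_force: 0.0
```

```bash
python3 - <<'E'
from h import *
s,im=snap("wrist","pics/w4.png")
t=get_image("top")[:,:,::-1]
cv2.imwrite("pics/v4.png",np.hstack([cv2.resize(im[:,:,::-1],None,fx=.6,fy=.6),cv2.resize(t[155:255,405:475],None,fx=2.4,fy=2.4,interpolation=3)]))
plan([.4258,.092,.15],90,0,12)
E
```

```text
rot/row [-0.2, 1.7, -0.7] left [ 0.3 -0.1  0.3]
[12.0, 34.0, -5.0]
[12.0, 34.0, -5.0]
[12.0, 34.0, -5.0]
[11.0, 34.0, -3.0]
[11.0, 35.0, -4.0]
[11.0, 34.0, -3.0]
[10.0, 35.0, -2.0]
[10.0, 35.0, -3.0]
[10.0, 35.0, -1.0]
[9.0, 35.0, -2.0]
[9.0, 35.0, -1.0]
[8.8, 35.4, -0.2]
```

View pics/v4.png

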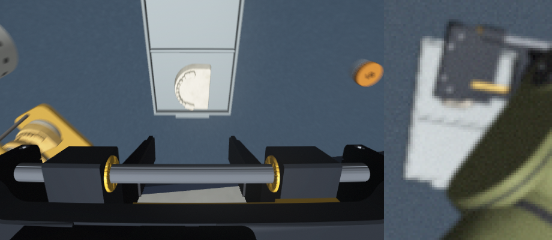

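Model B sits inside the wide bay of tray_two, at about (193,87) in the left half. The jar is next.

Call:
{"op": "send_rows", "data": {"series": [{"gripper": 70,"slide": [12,34,-6],"rotation": [-0.2,1.7,-0.7]},{"gripper": 70,"slide": [12,34,-5],"rotation": [-0.2,1.7,-0.7]},{"gripper": 70,"slide": [12,34,-5],"rotation": [-0.2,1.7,-0.7]},{"gripper": 70,"slide": [11,34,-3],"rotation": [-0.2,1.7,-0.7]},{"gripper": 70,"slide": [11,35,-4],"rotation": [-0.2,1.7,-0.7]},{"gripper": 70,"slide": [11,34,-3],"rotation": [-0.2,1.7,-0.7]},{"gripper": 70,"slide": [10,35,-2],"rotation": [-0.2,1.7,-0.7]},{"gripper": 70,"slide": [10,35,-3],"rotation": [-0.2,1.7,-0.7]},{"gripper": 70,"slide": [10,35,-1],"rotation": [-0.2,1.7,-0.7]},{"gripper": 70,"slide": [9,35,-2],"rotation": [-0.2,1.7,-0.7]},{"gripper": 70,"slide": [9,35,-1],"rotation": [-0.2,1.7,-0.7]},{"gripper": 70,"slide": [9,35,0],"rotation": [-0.2,1.7,-0.7]}]}}

```text
clock: 10.28
eef_pos: [0.4219, 0.0949, 0.1472]
tool_rot: [-0.002, 1.0, 0.006, -0.006]
contact_force: [0.3, -0.3, 0.2]
finger_gap: 0.735
grip_force: 0.0
```

Call:
{"op": "send_rows", "data": {"series": [{"gripper": 70,"slide": [0,0,0],"rotation": [0,0,0]}]}}

```text
clock: 10.4
eef_pos: [0.422, 0.0952, 0.147]
tool_rot: [-0.004, 1.0, 0.006, -0.006]
contact_force: [-0.5, 0.2, 0.2]
finger_gap: 0.737
grip_force: 0.0
```

```bash
python3 - <<'E'
from h import *
plan([.4258,.092,.018],90,0,4)
E
```

```text
rot/row [0.2, -0.2, 0.1] left [-0.1  0.1  0.1]
[-1.0, -1.0, 32.0]
[-2.0, -1.0, 32.0]
[-1.0, -1.0, 33.0]
[-0.6, -1.2, 32.0]
```

Call:
{"op": "send_rows", "data": {"series": [{"gripper": 70,"slide": [-2,-2,32],"rotation": [0.2,-0.2,0.1]},{"gripper": 70,"slide": [-2,-1,32],"rotation": [0.2,-0.2,0.1]},{"gripper": 70,"slide": [0,0,33],"rotation": [0.2,-0.2,0.1]},{"gripper": 70,"slide": [0,0,32],"rotation": [0.2,-0.2,0.1]},{"gripper": 70,"slide": [0,0,0],"rotation": [0,0,0]},{"gripper": 40,"slide": [0,0,0],"rotation": [0,0,0]},{"gripper": 40,"slide": [0,0,0],"rotation": [0,0,0]},{"gripper": 40,"slide": [0,0,0],"rotation": [0,0,0]},{"gripper": 40,"slide": [0,0,0],"rotation": [0,0,0]}]}}

```text
clock: 11.52
eef_pos: [0.4273, 0.0919, 0.0202]
tool_rot: [0.001, 1.0, -0.001, 0.003]
contact_force: [0.1, -0.7, 7.2]
finger_gap: 0.514
grip_force: 15.0
```

```bash
python3 - <<'E'
from h import *
s=robot.sense();print(s["eef_pos"],s["finger_gap"])
s=plan([.4258,.092,.16],90,0,3);plan([.4423,-.3203,.10],82,0,12,s)
E
```

```text
[0.42734515 0.09185668 0.02015808] 0.5143207585380818
rot/row [-0.0, 0.1, -0.0] left [-0.1  0.1 -0.1]
[0.0, -0.0, -47.0]
[1.0, -0.0, -46.0]
[-0.1, -0.0, -46.8]
rot/row [-0.0, 0.0, 0.7] left [-0.1  0.1 -0.5]
[-1.0, -34.0, 5.0]
[-2.0, -35.0, 5.0]
[-3.0, -34.0, 5.0]
[-2.0, -34.0, 5.0]
[-3.0, -34.0, 5.0]
[-4.0, -35.0, 5.0]
[-4.0, -34.0, 5.0]
[-4.0, -34.0, 5.0]
[-5.0, -34.0, 5.0]
[-5.0, -34.0, 5.0]
[-6.0, -34.0, 5.0]
[-5.9, -33.7, 5.5]
```

Call:
{"op": "send_rows", "data": {"series": [{"gripper": 40,"slide": [0,0,-25],"rotation": [0,0,0]},{"gripper": 40,"slide": [0,0,-45],"rotation": [0,0,0]},{"gripper": 40,"slide": [0,0,-45],"rotation": [0,0,0]},{"gripper": 40,"slide": [0,0,-40],"rotation": [0,0,0]},{"gripper": 40,"slide": [0,0,0],"rotation": [0,0,0]}]}}

```text
clock: 12.15
eef_pos: [0.4277, 0.0923, 0.1774]
tool_rot: [0.001, 1.0, -0.0, 0.006]
contact_force: [0.4, -0.8, -0.4]
finger_gap: 0.511
grip_force: 15.0
```

Call:
{"op": "send_rows", "data": {"series": [{"gripper": 40,"slide": [-1,-34,0],"rotation": [0,0,0.7]},{"gripper": 40,"slide": [-2,-35,0],"rotation": [0,0,0.7]},{"gripper": 40,"slide": [-3,-34,0],"rotation": [0,0,0.7]},{"gripper": 40,"slide": [-2,-34,0],"rotation": [0,0,0.7]},{"gripper": 40,"slide": [-3,-34,0],"rotation": [0,0,0.7]},{"gripper": 40,"slide": [-4,-35,0],"rotation": [0,0,0.7]},{"gripper": 40,"slide": [-4,-34,0],"rotation": [0,0,0.7]},{"gripper": 40,"slide": [-4,-34,0],"rotation": [0,0,0.7]},{"gripper": 40,"slide": [-5,-34,0],"rotation": [0,0,0.7]},{"gripper": 40,"slide": [-5,-34,0],"rotation": [0,0,0.7]},{"gripper": 40,"slide": [-6,-34,0],"rotation": [0,0,0.7]},{"gripper": 40,"slide": [-6,-34,0],"rotation": [0,0,0.7]}]}}

```text
clock: 13.65
eef_pos: [0.4409, -0.3208, 0.1716]
tool_rot: [0.075, 0.997, 0.001, 0.0]
contact_force: [0.7, 0.6, -0.7]
finger_gap: 0.515
grip_force: 15.0
```

Call:
{"op": "send_rows", "data": {"series": [{"gripper": 40,"slide": [0,0,30],"rotation": [0,0,0]},{"gripper": 40,"slide": [0,0,40],"rotation": [0,0,0]},{"gripper": 40,"slide": [0,0,0],"rotation": [0,0,0]}]}}

```text
clock: 14.02
eef_pos: [0.4388, -0.3177, 0.0983]
tool_rot: [0.075, 0.997, 0.003, -0.003]
contact_force: [0.0, 0.2, -0.9]
finger_gap: 0.514
grip_force: 15.0
```

```bash
python3 - <<'E'
from h import *
s,im=snap("wrist","pics/w5.png")
print(s["eef_pos"],s["finger_gap"])
plan([.4423,-.3203,.024],82,0,4)
E
```

```text
[ 0.43876389 -0.31774639  0.09834672] 0.5141113445145415
rot/row [0.0, -0.0, -0.1] left [ 0.2 -0.1 -0.1]
[-1.0, -0.0, 19.0]
[-0.0, -1.0, 20.0]
[-1.0, 0.0, 19.0]
[-0.2, -0.1, 19.2]
```

View pics/w5.png

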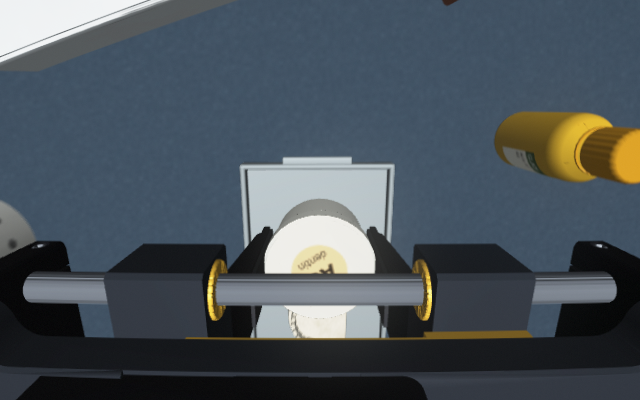

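```bash
python3 - <<'E'
from h import *
s=robot.sense()
print(np.round(onz("wrist",[(244,166),(394,166)],.012,s),4))
plan([.4435,-.3203,.030],82,0,4)
E
```

```text
[[ 0.4023 -0.3689  0.012 ]
 [ 0.4185 -0.2613  0.012 ]]
rot/row [0.0, -0.0, -0.1] left [ 0.2 -0.1 -0.1]
[-1.0, -0.0, 18.0]
[-1.0, -0.0, 18.0]
[-1.0, -1.0, 17.0]
[-0.4, 0.0, 18.2]
```

Call:
{"op": "send_rows", "data": {"series": [{"gripper": 40,"slide": [-2,0,18],"rotation": [0,0,0]},{"gripper": 40,"slide": [-2,0,18],"rotation": [0,0,0]},{"gripper": 40,"slide": [-1,-1,17],"rotation": [0,0,0]},{"gripper": 40,"slide": [0,0,16],"rotation": [0,0,0]},{"gripper": 40,"slide": [0,0,0],"rotation": [0,0,0]}]}}

```text
clock: 14.7
eef_pos: [0.446, -0.3214, 0.0331]
tool_rot: [0.074, 0.997, 0.001, 0.0]
contact_force: [-0.1, 0.5, -2.3]
finger_gap: 0.517
grip_force: 15.0
```

Call:
{"op": "send_rows", "data": {"series": [{"gripper": 40,"slide": [0,0,2],"rotation": [0,0,0]},{"gripper": 40,"slide": [0,0,1],"rotation": [0,0,0]},{"gripper": 40,"slide": [0,0,0],"rotation": [0,0,0]}]}}

```text
clock: 15.08
eef_pos: [0.4475, -0.3227, 0.0328]
tool_rot: [0.074, 0.997, -0.001, 0.002]
contact_force: [-0.2, -0.6, -0.9]
finger_gap: 0.512
grip_force: 15.0
```

Call:
{"op": "send_rows", "data": {"series": [{"gripper": 40,"slide": [2,1,3],"rotation": [0,0,0]},{"gripper": 40,"slide": [0,1,3],"rotation": [0,0,0]},{"gripper": 40,"slide": [0,0,0],"rotation": [0,0,0]}]}}

```text
clock: 15.45
eef_pos: [0.4452, -0.3198, 0.0258]
tool_rot: [0.074, 0.997, -0.0, 0.001]
contact_force: [0.4, -0.5, -1.4]
finger_gap: 0.514
grip_force: 15.0
```

Call:
{"op": "send_rows", "data": {"series": [{"gripper": 40,"slide": [0,0,2],"rotation": [0,0,0]},{"gripper": 40,"slide": [0,0,0],"rotation": [0,0,0]}]}}

```text
clock: 15.7
eef_pos: [0.4455, -0.3201, 0.0241]
tool_rot: [0.074, 0.997, -0.0, 0.002]
contact_force: [0.4, 0.6, -1.1]
finger_gap: 0.514
grip_force: 15.0
```

Call:
{"op": "send_rows", "data": {"series": [{"gripper": 40,"slide": [0,0,1],"rotation": [0,0,0]},{"gripper": 40,"slide": [0,0,0],"rotation": [0,0,0]}]}}

```text
clock: 15.95
eef_pos: [0.4456, -0.3203, 0.0233]
tool_rot: [0.074, 0.997, -0.001, 0.002]
contact_force: [-0.1, -0.4, -1.2]
finger_gap: 0.515
grip_force: 15.0
```

Call:
{"op": "send_rows", "data": {"series": [{"gripper": 40,"slide": [0,0,1],"rotation": [0,0,0]},{"gripper": 70,"slide": [0,0,0],"rotation": [0,0,0]},{"gripper": 70,"slide": [0,0,0],"rotation": [0,0,0]},{"gripper": 70,"slide": [0,0,0],"rotation": [0,0,0]},{"gripper": 70,"slide": [0,0,-15],"rotation": [0,0,0]},{"gripper": 70,"slide": [0,0,-35],"rotation": [0,0,0]},{"gripper": 70,"slide": [0,0,-45],"rotation": [0,0,0]},{"gripper": 70,"slide": [0,0,-40],"rotation": [0,0,0]},{"gripper": 70,"slide": [0,0,0],"rotation": [0,0,0]}]}}

```text
clock: 17.08
eef_pos: [0.4473, -0.322, 0.1631]
tool_rot: [0.074, 0.997, -0.003, 0.006]
contact_force: [0.5, -0.3, -0.8]
finger_gap: 0.737
grip_force: 0.0
```

```bash
python3 - <<'E'
from h import *
s,im=snap("wrist","pics/w6.png")
s=plan([.535,.007,.13],0,0,12)
E
```

```text
rot/row [0.0, 0.0, 6.8] left [ 0.4  0.3 -0.1]
[-3.0, 28.0, 2.0]
[-0.0, 28.0, 3.0]
[3.0, 29.0, 2.0]
[7.0, 27.0, 3.0]
[10.0, 27.0, 2.0]
[13.0, 25.0, 3.0]
[16.0, 23.0, 2.0]
[19.0, 21.0, 3.0]
[21.0, 20.0, 2.0]
[23.0, 16.0, 2.0]
[25.0, 14.0, 3.0]
[25.8, 10.1, 2.4]
```

View pics/w6.png

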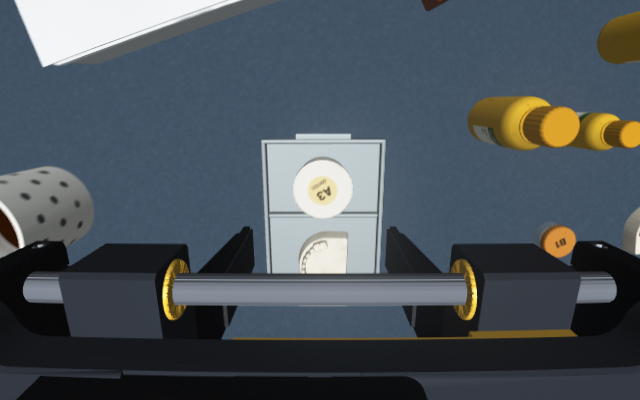

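```bash
python3 - <<'E'
from h import *
s=robot.sense()
print(np.round(onz("wrist",[(323,187),(323,157),(323,217),(323,213),(323,141)],[.044,.044,.044,.01,.012],s),4))
E
```

```text
[[ 0.4389 -0.3178  0.044 ]
 [ 0.4146 -0.3142  0.044 ]
 [ 0.4642 -0.3215  0.044 ]
 [ 0.4712 -0.3223  0.01  ]
 [ 0.4051 -0.3126  0.012 ]]
```

The jar stands in the small bay: its lid is at (323,187), which maps to x 0.439, midway between the cross wall and the rim. Model A is next.

Call:
{"op": "send_rows", "data": {"series": [{"gripper": 70,"slide": [-3,28,2],"rotation": [0,0,6.8]},{"gripper": 70,"slide": [0,28,3],"rotation": [0,0,6.8]},{"gripper": 70,"slide": [3,29,2],"rotation": [0,0,6.8]},{"gripper": 70,"slide": [7,27,3],"rotation": [0,0,6.8]},{"gripper": 70,"slide": [10,27,2],"rotation": [0,0,6.8]},{"gripper": 70,"slide": [13,25,3],"rotation": [0,0,6.8]},{"gripper": 70,"slide": [16,23,2],"rotation": [0,0,6.8]},{"gripper": 70,"slide": [19,21,3],"rotation": [0,0,6.8]},{"gripper": 70,"slide": [21,20,2],"rotation": [0,0,6.8]},{"gripper": 70,"slide": [23,16,2],"rotation": [0,0,6.8]},{"gripper": 70,"slide": [25,14,3],"rotation": [0,0,6.8]},{"gripper": 70,"slide": [26,10,2],"rotation": [0,0,6.8]}]}}

```text
clock: 18.62
eef_pos: [0.5326, 0.0093, 0.1263]
tool_rot: [0.709, 0.705, -0.0, 0.0]
contact_force: [-0.0, -1.0, 1.0]
finger_gap: 0.737
grip_force: 0.0
```

Call:
{"op": "send_rows", "data": {"series": [{"gripper": 70,"slide": [0,0,0],"rotation": [0,0,0]}]}}

```text
clock: 18.75
eef_pos: [0.5326, 0.0095, 0.1264]
tool_rot: [0.707, 0.707, -0.0, 0.0]
contact_force: [-1.3, -0.9, 0.4]
finger_gap: 0.735
grip_force: 0.0
```

```bash
python3 - <<'E'
from h import *
s=plan([.5375,.007,.06],1,0,2);plan([.5375,.007,.0145],1,0,3,s)
E
```

```text
rot/row [0.0, 0.0, -0.5] left [0.  0.1 0.1]
[-1.0, 2.0, 33.0]
[-1.5, 2.9, 33.4]
rot/row [0.0, 0.0, 0.0] left [0.  0.1 0.1]
[0.0, -0.0, 15.0]
[0.0, -0.0, 15.0]
[0.1, -0.0, 15.5]
```

Call:
{"op": "send_rows", "data": {"series": [{"gripper": 70,"slide": [-1,2,33],"rotation": [0,0,-0.5]},{"gripper": 70,"slide": [-1,3,33],"rotation": [0,0,-0.5]},{"gripper": 70,"slide": [0,0,15],"rotation": [0,0,0]},{"gripper": 70,"slide": [0,0,15],"rotation": [0,0,0]},{"gripper": 70,"slide": [0,0,15],"rotation": [0,0,0]},{"gripper": 70,"slide": [0,0,0],"rotation": [0,0,0]},{"gripper": 40,"slide": [0,0,0],"rotation": [0,0,0]},{"gripper": 40,"slide": [0,0,0],"rotation": [0,0,0]},{"gripper": 40,"slide": [0,0,0],"rotation": [0,0,0]},{"gripper": 40,"slide": [0,0,0],"rotation": [0,0,0]}]}}

```text
clock: 20.0
eef_pos: [0.5395, 0.0061, 0.0179]
tool_rot: [0.702, 0.712, 0.001, 0.002]
contact_force: [-0.2, 0.0, 1.9]
finger_gap: 0.48
grip_force: 15.1
```

```bash
python3 - <<'E'
from h import *
s=robot.sense();print(s["eef_pos"],s["finger_gap"],s["contact_force"])
s=plan([.525,.007,.15],1,0,4);s=plan([.555,.3147,.10],97,0,12,s)
E
```

```text
[0.53950505 0.00611772 0.0178506 ] 0.4801587950150515 [-0.19046261  0.01128117  1.92603074]
rot/row [0.1, 0.0, -0.0] left [-0.1  0.1 -0.1]
[0.0, -3.0, -33.0]
[0.0, -4.0, -33.0]
[1.0, -4.0, -33.0]
[-0.1, -3.2, -33.2]
rot/row [-0.0, -0.0, -8.0] left [-0.1 -0.2 -0.1]
[26.0, 3.0, 4.0]
[25.0, 6.0, 4.0]
[23.0, 10.0, 4.0]
[23.0, 13.0, 5.0]
[20.0, 16.0, 4.0]
[17.0, 19.0, 4.0]
[15.0, 21.0, 4.0]
[12.0, 23.0, 4.0]
[9.0, 24.0, 4.0]
[5.0, 25.0, 4.0]
[2.0, 26.0, 4.0]
[-2.2, 25.7, 4.5]
```

```bash
python3 - <<'E'
from h import *
s=plan([.48,.007,.15],1,0,5);s=plan([.555,.3147,.10],97,0,12,s)
E
```

```text
rot/row [0.1, 0.0, -0.0] left [-0.2  0.1 -0.1]
[0.0, -12.0, -26.0]
[1.0, -12.0, -27.0]
[-0.0, -11.0, -26.0]
[0.0, -12.0, -27.0]
[0.6, -12.4, -26.2]
rot/row [-0.0, -0.0, -8.0] left [-0.1 -0.3 -0.1]
[26.0, 7.0, 4.0]
[24.0, 10.0, 4.0]
[23.0, 13.0, 4.0]
[20.0, 17.0, 4.0]
[19.0, 19.0, 5.0]
[15.0, 21.0, 4.0]
[12.0, 24.0, 4.0]
[9.0, 25.0, 4.0]
[5.0, 25.0, 4.0]
[2.0, 27.0, 4.0]
[-3.0, 26.0, 4.0]
[-5.4, 25.9, 4.2]
```

Call:
{"op": "send_rows", "data": {"series": [{"gripper": 40,"slide": [0,0,-20],"rotation": [0,0,0]},{"gripper": 40,"slide": [1,-14,-30],"rotation": [0,0,0]},{"gripper": 40,"slide": [0,-15,-30],"rotation": [0,0,0]},{"gripper": 40,"slide": [0,-15,-27],"rotation": [0,0,0]},{"gripper": 40,"slide": [0,-15,-26],"rotation": [0,0,0]}]}}

```text
clock: 20.62
eef_pos: [0.4789, 0.0064, 0.1507]
tool_rot: [0.702, 0.712, 0.001, 0.002]
contact_force: [0.5, 0.5, -0.0]
finger_gap: 0.475
grip_force: 14.8
```

Call:
{"op": "send_rows", "data": {"series": [{"gripper": 40,"slide": [26,7,4],"rotation": [0,0,-8]},{"gripper": 40,"slide": [24,10,4],"rotation": [0,0,-8]},{"gripper": 40,"slide": [23,13,4],"rotation": [0,0,-8]},{"gripper": 40,"slide": [20,17,4],"rotation": [0,0,-8]},{"gripper": 40,"slide": [19,19,5],"rotation": [0,0,-8]},{"gripper": 40,"slide": [15,21,4],"rotation": [0,0,-8]},{"gripper": 40,"slide": [12,24,4],"rotation": [0,0,-8]},{"gripper": 40,"slide": [9,25,4],"rotation": [0,0,-8]},{"gripper": 40,"slide": [5,25,4],"rotation": [0,0,-8]},{"gripper": 40,"slide": [2,27,4],"rotation": [0,0,-8]},{"gripper": 40,"slide": [-3,26,4],"rotation": [0,0,-8]},{"gripper": 40,"slide": [-5,26,4],"rotation": [0,0,-8]}]}}

```text
clock: 22.12
eef_pos: [0.5546, 0.3149, 0.1003]
tool_rot: [-0.062, 0.998, -0.001, 0.001]
contact_force: [-0.1, 0.7, -0.4]
finger_gap: 0.482
grip_force: 14.8
```

Call:
{"op": "send_rows", "data": {"series": [{"gripper": 40,"slide": [0,0,0],"rotation": [0,0,0]}]}}

```text
clock: 22.25
eef_pos: [0.5543, 0.3152, 0.1001]
tool_rot: [-0.06, 0.998, -0.001, 0.001]
contact_force: [-0.1, 0.3, -0.8]
finger_gap: 0.482
grip_force: 14.8
```

```bash
python3 - <<'E'
from h import *
import pickle
s,im=snap("wrist","pics/w7.png");pickle.dump(s,open("w7.pkl","wb"))
print(s["finger_gap"]);plan([.555,.3147,.035],97,0,4)
E
```

```text
0.4816011176773114
rot/row [-0.0, 0.0, -0.0] left [-0.1  0.1 -0.2]
[-0.0, 0.0, 16.0]
[-0.0, 0.0, 17.0]
[-1.0, 0.0, 16.0]
[0.3, 0.4, 16.2]
```

View pics/w7.png

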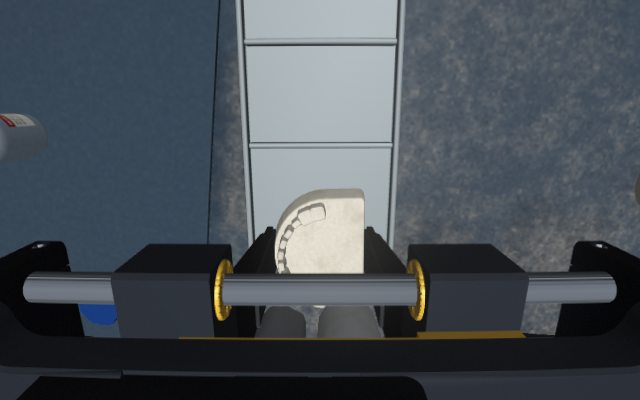

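```bash
python3 - <<'E'
from h import *
import pickle;s=pickle.load(open("w7.pkl","rb"))
print("walls",np.round(onz("wrist",[(248,145),(393,145),(246,41),(396,41)],.01,s),4))
print("cup bases",np.round(onz("scene",[(160,222),(135,233),(189,214),(202,208),(218,206)],0,s),4))
print("cups wrist z.05/.1",np.round(onz("wrist",[(283,307),(350,307)],.05,s),3),np.round(onz("wrist",[(283,307),(350,307)],.1,s),3))
a=cv2.imread("pics/scene0.png")[150:300,100:260];b=cv2.imread("pics/w7.png")[230:400,220:440]
cv2.imwrite("pics/v7.png",np.hstack([cv2.resize(a,(480,450)),cv2.resize(b,(320,450))]))
E
```

```text
walls [[0.5157 0.2581 0.01  ]
 [0.5032 0.3613 0.01  ]
 [0.4464 0.2516 0.01  ]
 [0.4343 0.3515 0.01  ]]
cup bases [[0.6569 0.3003 0.    ]
 [0.6441 0.3584 0.    ]
 [0.6518 0.2336 0.    ]
 [0.6604 0.1974 0.    ]
 [0.6463 0.1617 0.    ]]
cups wrist z.05/.1 [[0.618 0.297 0.05 ]
 [0.612 0.342 0.05 ]] [[0.586 0.299 0.1  ]
 [0.582 0.334 0.1  ]]
```

View pics/v7.png

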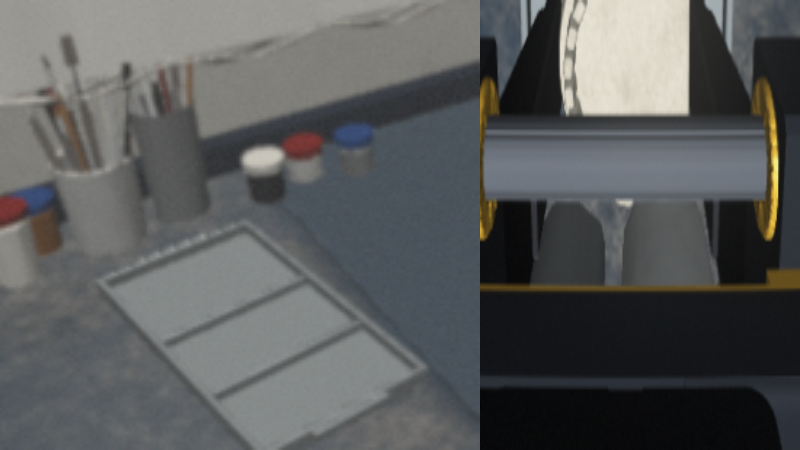

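The two brush cups behind the tray (wrist 283,325 and 350,325) stand at x of about 0.645 or more, well clear of the hand. The cross walls at rows 145 and 41 map to the expected places, so I'll descend.

Call:
{"op": "send_rows", "data": {"series": [{"gripper": 40,"slide": [0,0,20],"rotation": [0,0,0]},{"gripper": 40,"slide": [0,0,20],"rotation": [0,0,0]},{"gripper": 40,"slide": [0,0,20],"rotation": [0,0,0]},{"gripper": 40,"slide": [0,0,10],"rotation": [0,0,0]},{"gripper": 40,"slide": [0,0,4],"rotation": [0,0,0]},{"gripper": 40,"slide": [0,0,0],"rotation": [0,0,0]}]}}

```text
clock: 23.05
eef_pos: [0.5551, 0.3142, 0.0269]
tool_rot: [-0.06, 0.998, -0.001, 0.002]
contact_force: [0.7, 0.0, -0.2]
finger_gap: 0.481
grip_force: 14.8
```

Call:
{"op": "send_rows", "data": {"series": [{"gripper": 40,"slide": [0,0,3],"rotation": [0,0,0]},{"gripper": 40,"slide": [0,0,2],"rotation": [0,0,0]},{"gripper": 40,"slide": [0,0,0],"rotation": [0,0,0]}]}}

```text
clock: 23.42
eef_pos: [0.5549, 0.3141, 0.0219]
tool_rot: [-0.06, 0.998, -0.001, 0.002]
contact_force: [-0.9, 0.4, -1.1]
finger_gap: 0.481
grip_force: 14.8
```

Call:
{"op": "send_rows", "data": {"series": [{"gripper": 40,"slide": [0,0,1],"rotation": [0,0,0]},{"gripper": 65,"slide": [0,0,0],"rotation": [0,0,0]},{"gripper": 65,"slide": [0,0,0],"rotation": [0,0,0]},{"gripper": 65,"slide": [0,0,0],"rotation": [0,0,0]},{"gripper": 65,"slide": [0,0,-15],"rotation": [0,0,0]},{"gripper": 65,"slide": [0,0,-35],"rotation": [0,0,0]},{"gripper": 65,"slide": [0,0,-45],"rotation": [0,0,0]},{"gripper": 65,"slide": [0,0,-20],"rotation": [0,0,0]}]}}

```text
clock: 24.42
eef_pos: [0.5563, 0.3151, 0.1404]
tool_rot: [-0.06, 0.998, 0.0, 0.005]
contact_force: [-0.2, -0.2, 0.1]
finger_gap: 0.681
grip_force: 0.0
```

```bash
python3 - <<'E'
from h import *
s=robot.sense();print(s["eef_pos"])
s=plan([.532,-.1045,.12],90,0,12)
E
```

```text
[0.55626625 0.31505213 0.14043768]
rot/row [0.0, 0.0, 0.6] left [ 0.1  0.5 -0.3]
[6.0, -34.0, 2.0]
[6.0, -35.0, 1.0]
[6.0, -35.0, 2.0]
[5.0, -34.0, 2.0]
[4.0, -35.0, 1.0]
[5.0, -35.0, 2.0]
[4.0, -34.0, 1.0]
[3.0, -35.0, 2.0]
[4.0, -35.0, 2.0]
[3.0, -35.0, 1.0]
[2.0, -35.0, 2.0]
[2.5, -35.0, 1.6]
```

Call:
{"op": "send_rows", "data": {"series": [{"gripper": 60,"slide": [6,-34,2],"rotation": [0,0,0.6]},{"gripper": 60,"slide": [6,-35,1],"rotation": [0,0,0.6]},{"gripper": 60,"slide": [6,-35,2],"rotation": [0,0,0.6]},{"gripper": 60,"slide": [5,-34,2],"rotation": [0,0,0.6]},{"gripper": 60,"slide": [4,-35,1],"rotation": [0,0,0.6]},{"gripper": 60,"slide": [5,-35,2],"rotation": [0,0,0.6]},{"gripper": 55,"slide": [4,-34,1],"rotation": [0,0,0.6]},{"gripper": 55,"slide": [3,-35,2],"rotation": [0,0,0.6]},{"gripper": 55,"slide": [4,-35,2],"rotation": [0,0,0.6]},{"gripper": 55,"slide": [3,-35,1],"rotation": [0,0,0.6]},{"gripper": 55,"slide": [2,-35,2],"rotation": [0,0,0.6]},{"gripper": 55,"slide": [2,-35,2],"rotation": [0,0,0.6]}]}}

```text
clock: 25.92
eef_pos: [0.5301, -0.1065, 0.116]
tool_rot: [0.003, 1.0, -0.001, 0.001]
contact_force: [-0.7, -0.5, -0.0]
finger_gap: 0.58
grip_force: 0.0
```

Call:
{"op": "send_rows", "data": {"series": [{"gripper": 55,"slide": [0,0,0],"rotation": [0,0,0]}]}}

```text
clock: 26.05
eef_pos: [0.53, -0.107, 0.1159]
tool_rot: [0.005, 1.0, -0.001, 0.001]
contact_force: [-0.7, -0.0, -0.8]
finger_gap: 0.58
grip_force: 0.0
```

```bash
python3 - <<'E'
from h import *
s=plan([.5345,-.105,.016],90,0,5)
E
```

```text
rot/row [-0.0, 0.0, -0.1] left [-0.1  0.1 -0. ]
[-1.0, 0.0, 20.0]
[-1.0, 1.0, 20.0]
[-1.0, 0.0, 20.0]
[-0.0, 1.0, 20.0]
[-1.2, 0.2, 19.9]
```

Call:
{"op": "send_rows", "data": {"series": [{"gripper": 55,"slide": [-2,1,20],"rotation": [0,0,0]},{"gripper": 55,"slide": [-1,1,20],"rotation": [0,0,0]},{"gripper": 55,"slide": [-1,0,20],"rotation": [0,0,0]},{"gripper": 55,"slide": [0,0,20],"rotation": [0,0,0]},{"gripper": 55,"slide": [0,0,20],"rotation": [0,0,0]},{"gripper": 55,"slide": [0,0,0],"rotation": [0,0,0]},{"gripper": 20,"slide": [0,0,0],"rotation": [0,0,0]},{"gripper": 20,"slide": [0,0,0],"rotation": [0,0,0]},{"gripper": 20,"slide": [0,0,0],"rotation": [0,0,0]},{"gripper": 20,"slide": [0,0,0],"rotation": [0,0,0]}]}}

```text
clock: 27.3
eef_pos: [0.5356, -0.1037, 0.0171]
tool_rot: [0.003, 1.0, -0.001, 0.002]
contact_force: [0.1, 0.1, 2.8]
finger_gap: 0.308
grip_force: 15.0
```

```bash
python3 - <<'E'
from h import *
s=robot.sense();print(s["eef_pos"],s["finger_gap"])
s=plan([.5345,-.105,.14],90,0,3);s=plan([.4751,.3055,.12],97,0,12,s)
E
```

```text
[ 0.53558467 -0.10374432  0.01714756] 0.3076796517415948
rot/row [-0.0, 0.1, -0.1] left [-0.1 -0.  -0. ]
[0.0, -0.0, -41.0]
[0.0, -1.0, -41.0]
[0.7, -0.5, -40.9]
rot/row [-0.0, -0.0, -0.6] left [-0.1 -0.   0.2]
[5.0, 34.0, 2.0]
[5.0, 34.0, 1.0]
[4.0, 35.0, 2.0]
[4.0, 34.0, 1.0]
[3.0, 35.0, 2.0]
[3.0, 34.0, 2.0]
[3.0, 34.0, 1.0]
[3.0, 35.0, 2.0]
[2.0, 34.0, 2.0]
[2.0, 35.0, 1.0]
[1.0, 34.0, 2.0]
[0.9, 35.0, 1.4]
```

Call:
{"op": "send_rows", "data": {"series": [{"gripper": 20,"slide": [0,0,-25],"rotation": [0,0,0]},{"gripper": 20,"slide": [0,0,-50],"rotation": [0,0,0]},{"gripper": 20,"slide": [0,0,-50],"rotation": [0,0,0]}]}}

```text
clock: 27.68
eef_pos: [0.5339, -0.1033, 0.1422]
tool_rot: [0.003, 1.0, -0.0, 0.001]
contact_force: [0.2, 0.2, 0.1]
finger_gap: 0.308
grip_force: 15.0
```

Call:
{"op": "send_rows", "data": {"series": [{"gripper": 20,"slide": [5,34,2],"rotation": [0,0,-0.6]},{"gripper": 20,"slide": [5,34,1],"rotation": [0,0,-0.6]},{"gripper": 20,"slide": [4,35,2],"rotation": [0,0,-0.6]},{"gripper": 20,"slide": [4,34,1],"rotation": [0,0,-0.6]},{"gripper": 20,"slide": [3,35,2],"rotation": [0,0,-0.6]},{"gripper": 20,"slide": [3,34,2],"rotation": [0,0,-0.6]},{"gripper": 20,"slide": [3,34,1],"rotation": [0,0,-0.6]},{"gripper": 20,"slide": [3,35,2],"rotation": [0,0,-0.6]},{"gripper": 20,"slide": [2,34,2],"rotation": [0,0,-0.6]},{"gripper": 20,"slide": [2,35,1],"rotation": [0,0,-0.6]},{"gripper": 20,"slide": [1,34,2],"rotation": [0,0,-0.6]},{"gripper": 20,"slide": [1,35,1],"rotation": [0,0,-0.6]}]}}

```text
clock: 29.18
eef_pos: [0.4768, 0.3084, 0.1215]
tool_rot: [-0.06, 0.998, -0.001, 0.002]
contact_force: [0.1, 0.7, -0.3]
finger_gap: 0.306
grip_force: 15.0
```

Call:
{"op": "send_rows", "data": {"series": [{"gripper": 20,"slide": [0,0,0],"rotation": [0,0,0]}]}}

```text
clock: 29.3
eef_pos: [0.4767, 0.309, 0.1215]
tool_rot: [-0.061, 0.998, -0.001, 0.002]
contact_force: [-0.5, -0.2, -0.9]
finger_gap: 0.307
grip_force: 15.0
```

```bash
python3 - <<'E'
from h import *
s,im=snap("wrist","pics/w8.png");print(s["finger_gap"],s["eef_pos"])
s=plan([.4755,.3055,.030],97,0,4)
E
```

```text
0.3074884509106746 [0.47665218 0.30899522 0.12145685]
rot/row [-0.0, 0.0, -0.0] left [-0.1  0.2 -0. ]
[0.0, -1.0, 23.0]
[1.0, -0.0, 23.0]
[0.0, -1.0, 23.0]
[0.9, -0.0, 22.4]
```

View pics/w8.png

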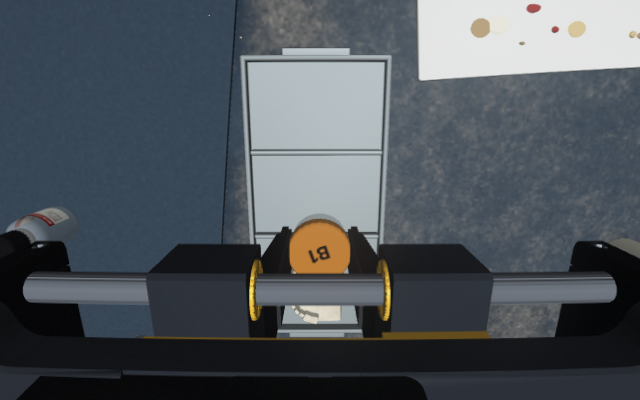

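The pot is held at (320,248), above the middle bay between the walls at rows 152 and 235.

Call:
{"op": "send_rows", "data": {"series": [{"gripper": 20,"slide": [0,-2,23],"rotation": [0,0,0]},{"gripper": 20,"slide": [1,-1,23],"rotation": [0,0,0]},{"gripper": 20,"slide": [0,0,23],"rotation": [0,0,0]},{"gripper": 20,"slide": [0,0,23],"rotation": [0,0,0]},{"gripper": 20,"slide": [0,0,4],"rotation": [0,0,0]},{"gripper": 20,"slide": [0,0,0],"rotation": [0,0,0]}]}}

```text
clock: 30.1
eef_pos: [0.4772, 0.3037, 0.0259]
tool_rot: [-0.059, 0.998, -0.001, 0.002]
contact_force: [0.7, 0.2, -0.3]
finger_gap: 0.311
grip_force: 15.0
```

Call:
{"op": "send_rows", "data": {"series": [{"gripper": 20,"slide": [0,0,3],"rotation": [0,0,0]},{"gripper": 20,"slide": [0,0,2],"rotation": [0,0,0]},{"gripper": 20,"slide": [0,0,0],"rotation": [0,0,0]}]}}

```text
clock: 30.48
eef_pos: [0.477, 0.3043, 0.0208]
tool_rot: [-0.06, 0.998, -0.001, 0.002]
contact_force: [-0.5, -0.9, -1.1]
finger_gap: 0.307
grip_force: 15.0
```

Call:
{"op": "send_rows", "data": {"series": [{"gripper": 20,"slide": [0,0,0.7],"rotation": [0,0,0]},{"gripper": 55,"slide": [0,0,0],"rotation": [0,0,0]},{"gripper": 55,"slide": [0,0,0],"rotation": [0,0,0]},{"gripper": 55,"slide": [0,0,0],"rotation": [0,0,0]},{"gripper": 55,"slide": [0,0,-15],"rotation": [0,0,0]},{"gripper": 55,"slide": [0,0,-35],"rotation": [0,0,0]},{"gripper": 55,"slide": [0,0,-45],"rotation": [0,0,0]},{"gripper": 55,"slide": [0,0,-40],"rotation": [0,0,0]}]}}

```text
clock: 31.48
eef_pos: [0.4768, 0.3046, 0.1578]
tool_rot: [-0.06, 0.998, -0.0, 0.003]
contact_force: [0.9, 0.1, -0.4]
finger_gap: 0.577
grip_force: 0.0
```

```bash
python3 - <<'E'
from h import *
s=plan([.428,-.091,.15],90,0,12)
E
```

```text
rot/row [-0.0, 0.0, 0.6] left [-0.   0.3 -0.3]
[8.0, -32.0, 1.0]
[8.0, -33.0, 0.0]
[7.0, -32.0, 1.0]
[7.0, -32.0, 1.0]
[7.0, -33.0, 0.0]
[6.0, -33.0, 1.0]
[6.0, -32.0, 0.0]
[5.0, -33.0, 1.0]
[6.0, -33.0, 1.0]
[4.0, -33.0, 0.0]
[5.0, -33.0, 1.0]
[4.3, -32.5, 0.7]
```

Call:
{"op": "send_rows", "data": {"series": [{"gripper": 50,"slide": [8,-32,1],"rotation": [0,0,0.6]},{"gripper": 50,"slide": [8,-33,0],"rotation": [0,0,0.6]},{"gripper": 50,"slide": [7,-32,1],"rotation": [0,0,0.6]},{"gripper": 50,"slide": [7,-32,1],"rotation": [0,0,0.6]},{"gripper": 50,"slide": [7,-33,0],"rotation": [0,0,0.6]},{"gripper": 50,"slide": [6,-33,1],"rotation": [0,0,0.6]},{"gripper": 50,"slide": [6,-32,0],"rotation": [0,0,0.6]},{"gripper": 50,"slide": [5,-33,1],"rotation": [0,0,0.6]},{"gripper": 50,"slide": [6,-33,1],"rotation": [0,0,0.6]},{"gripper": 50,"slide": [4,-33,0],"rotation": [0,0,0.6]},{"gripper": 50,"slide": [5,-33,1],"rotation": [0,0,0.6]},{"gripper": 50,"slide": [4,-32,1],"rotation": [0,0,0.6]}]}}

```text
clock: 32.98
eef_pos: [0.428, -0.0919, 0.1485]
tool_rot: [0.003, 1.0, -0.001, 0.003]
contact_force: [0.4, 0.1, 0.1]
finger_gap: 0.529
grip_force: 0.0
```

Call:
{"op": "send_rows", "data": {"series": [{"gripper": 50,"slide": [0,0,0],"rotation": [0,0,0]}]}}

```text
clock: 33.1
eef_pos: [0.428, -0.0921, 0.1483]
tool_rot: [0.005, 1.0, -0.001, 0.002]
contact_force: [-0.1, -0.2, -0.3]
finger_gap: 0.529
grip_force: 0.0
```

```bash
python3 - <<'E'
from h import *
s,im=snap("wrist","pics/w9.png")
s=plan([.428,-.091,.048],90,0,5)
E
```

```text
rot/row [-0.0, 0.1, -0.1] left [-0.1 -0.2  0. ]
[0.0, 0.0, 20.0]
[0.0, 0.0, 20.0]
[0.0, 0.0, 20.0]
[0.0, 0.0, 20.0]
[0.2, 0.3, 20.1]
```

View pics/w9.png

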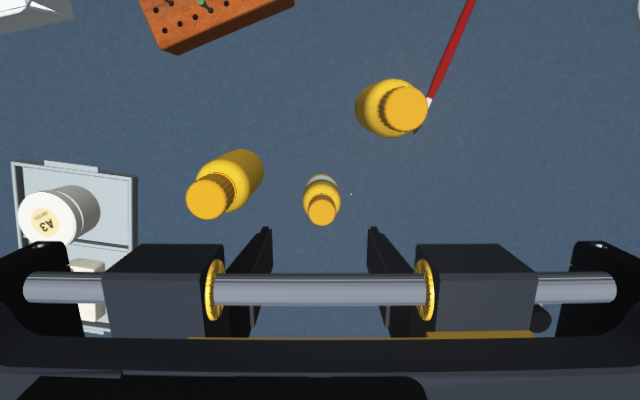

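```bash
python3 - <<'E'
from h import *
s=robot.sense()
print(np.round(onz("wrist",[(321,210),(214,195),(405,108)],[.078,.104,.104],s),4))
E
```

```text
[[ 0.4258 -0.0908  0.078 ]
 [ 0.4082 -0.1557  0.104 ]
 [ 0.3579 -0.0425  0.104 ]]
```

Call:
{"op": "send_rows", "data": {"series": [{"gripper": 44,"slide": [0,1,16],"rotation": [0,0,0]},{"gripper": 44,"slide": [1,0,20],"rotation": [0,0,0]},{"gripper": 44,"slide": [0,0,20],"rotation": [0,0,0]},{"gripper": 44,"slide": [0,0,20],"rotation": [0,0,0]},{"gripper": 44,"slide": [0,0,20],"rotation": [0,0,0]},{"gripper": 44,"slide": [0,0,0],"rotation": [0,0,0]},{"gripper": 20,"slide": [0,0,0],"rotation": [0,0,0]},{"gripper": 20,"slide": [0,0,0],"rotation": [0,0,0]},{"gripper": 20,"slide": [0,0,0],"rotation": [0,0,0]}]}}

```text
clock: 34.28
eef_pos: [0.428, -0.0899, 0.0521]
tool_rot: [0.003, 1.0, -0.001, 0.003]
contact_force: [-0.6, 0.8, 1.6]
finger_gap: 0.3
grip_force: 15.0
```

```bash
python3 - <<'E'
from h import *
s=robot.sense();print(s["eef_pos"],s["finger_gap"],s["grip_force"])
s=plan([.428,-.091,.19],90,0,3);s=plan([.406,.297,.15],97,0,12,s)
E
```

```text
[ 0.42797422 -0.08994136  0.05211211] 0.3003871608561512 14.984728049312253
rot/row [-0.0, 0.1, -0.1] left [-0.1 -0.  -0. ]
[-0.0, -0.0, -46.0]
[-0.0, -1.0, -46.0]
[-0.5, -0.3, -45.9]
rot/row [-0.0, -0.0, -0.6] left [-0.1 -0.   0.2]
[2.0, 32.0, 3.0]
[1.0, 33.0, 4.0]
[2.0, 32.0, 3.0]
[0.0, 32.0, 3.0]
[1.0, 33.0, 3.0]
[0.0, 32.0, 4.0]
[-0.0, 33.0, 3.0]
[-1.0, 32.0, 3.0]
[-1.0, 32.0, 4.0]
[-1.0, 33.0, 3.0]
[-1.0, 32.0, 3.0]
[-2.2, 32.5, 3.4]
```

Call:
{"op": "send_rows", "data": {"series": [{"gripper": 20,"slide": [0,0,-30],"rotation": [0,0,0]},{"gripper": 20,"slide": [0,0,-54],"rotation": [0,0,0]},{"gripper": 20,"slide": [0,0,-54],"rotation": [0,0,0]}]}}

```text
clock: 34.65
eef_pos: [0.4264, -0.0895, 0.1907]
tool_rot: [0.003, 1.0, -0.001, 0.002]
contact_force: [1.0, -0.4, 0.1]
finger_gap: 0.301
grip_force: 15.0
```

Call:
{"op": "send_rows", "data": {"series": [{"gripper": 20,"slide": [2,32,3],"rotation": [0,0,-0.6]},{"gripper": 20,"slide": [1,33,4],"rotation": [0,0,-0.6]},{"gripper": 20,"slide": [2,32,3],"rotation": [0,0,-0.6]},{"gripper": 20,"slide": [0,32,3],"rotation": [0,0,-0.6]},{"gripper": 20,"slide": [1,33,3],"rotation": [0,0,-0.6]},{"gripper": 20,"slide": [0,32,4],"rotation": [0,0,-0.6]},{"gripper": 20,"slide": [0,33,3],"rotation": [0,0,-0.6]},{"gripper": 20,"slide": [-1,32,3],"rotation": [0,0,-0.6]},{"gripper": 20,"slide": [-1,32,4],"rotation": [0,0,-0.6]},{"gripper": 20,"slide": [-1,33,3],"rotation": [0,0,-0.6]},{"gripper": 20,"slide": [-1,32,3],"rotation": [0,0,-0.6]},{"gripper": 20,"slide": [-2,32,3],"rotation": [0,0,-0.6]}]}}

```text
clock: 36.15
eef_pos: [0.4068, 0.2991, 0.1499]
tool_rot: [-0.06, 0.998, -0.001, 0.002]
contact_force: [0.1, 0.2, -0.4]
finger_gap: 0.298
grip_force: 15.0
```

Call:
{"op": "send_rows", "data": {"series": [{"gripper": 20,"slide": [0,0,0],"rotation": [0,0,0]}]}}

```text
clock: 36.28
eef_pos: [0.4066, 0.2993, 0.1497]
tool_rot: [-0.061, 0.998, -0.001, 0.002]
contact_force: [-0.1, 0.2, -0.3]
finger_gap: 0.299
grip_force: 15.0
```

```bash
python3 - <<'E'
from h import *
s=robot.sense();print(s["eef_pos"],s["finger_gap"])
s=plan([.407,.2965,.064],97,0,4)
E
```

```text
[0.40656807 0.29930877 0.14965125] 0.2992407480860801
rot/row [-0.0, 0.0, 0.0] left [-0.1  0.2  0. ]
[0.0, -1.0, 21.0]
[0.0, -0.0, 22.0]
[0.0, -1.0, 21.0]
[0.2, -0.7, 21.7]
```

Contact with the floor is expected at a TCP z of about 0.055.

Call:
{"op": "send_rows", "data": {"series": [{"gripper": 20,"slide": [0,-1,22],"rotation": [0,0,0]},{"gripper": 20,"slide": [0,0,22],"rotation": [0,0,0]},{"gripper": 20,"slide": [0,-1,22],"rotation": [0,0,0]},{"gripper": 20,"slide": [0,0,20],"rotation": [0,0,0]},{"gripper": 20,"slide": [0,0,4],"rotation": [0,0,0]},{"gripper": 20,"slide": [0,0,0],"rotation": [0,0,0]}]}}

```text
clock: 37.02
eef_pos: [0.4077, 0.2956, 0.0601]
tool_rot: [-0.06, 0.998, -0.001, 0.002]
contact_force: [0.4, 0.2, -0.1]
finger_gap: 0.297
grip_force: 15.0
```

Call:
{"op": "send_rows", "data": {"series": [{"gripper": 20,"slide": [0,0,3],"rotation": [0,0,0]},{"gripper": 20,"slide": [0,0,1],"rotation": [0,0,0]},{"gripper": 20,"slide": [0,0,0],"rotation": [0,0,0]}]}}

```text
clock: 37.4
eef_pos: [0.4076, 0.296, 0.056]
tool_rot: [-0.06, 0.998, -0.001, 0.002]
contact_force: [0.0, 1.0, -0.1]
finger_gap: 0.301
grip_force: 15.0
```

Call:
{"op": "send_rows", "data": {"series": [{"gripper": 20,"slide": [0,0,1],"rotation": [0,0,0]},{"gripper": 20,"slide": [0,0,0],"rotation": [0,0,0]}]}}

```text
clock: 37.65
eef_pos: [0.4078, 0.2961, 0.0551]
tool_rot: [-0.06, 0.998, -0.001, 0.002]
contact_force: [0.7, -0.4, 2.4]
finger_gap: 0.301
grip_force: 15.0
```

Contact: +2.4 N. I'll release, back off and look.

Call:
{"op": "send_rows", "data": {"series": [{"gripper": 44,"slide": [0,0,0],"rotation": [0,0,0]},{"gripper": 44,"slide": [0,0,0],"rotation": [0,0,0]},{"gripper": 44,"slide": [0,0,0],"rotation": [0,0,0]},{"gripper": 44,"slide": [0,0,-15],"rotation": [0,0,0]},{"gripper": 44,"slide": [0,0,-40],"rotation": [0,0,0]},{"gripper": 44,"slide": [0,0,-50],"rotation": [0,0,0]},{"gripper": 44,"slide": [30,0,-30],"rotation": [0,0,0]},{"gripper": 44,"slide": [40,0,0],"rotation": [0,0,0]},{"gripper": 44,"slide": [40,0,0],"rotation": [0,0,0]},{"gripper": 44,"slide": [0,0,0],"rotation": [0,0,0]}]}}

```text
clock: 38.9
eef_pos: [0.2964, 0.2829, 0.1902]
tool_rot: [-0.061, 0.998, -0.0, 0.003]
contact_force: [0.1, -0.5, 0.4]
finger_gap: 0.464
grip_force: 0.0
```

```bash
python3 - <<'E'
from h import *
s,im=snap("wrist","pics/w10.png");t=get_image("top");c=get_image("scene")
A=cv2.resize(t[135:265,180:475],(780,344),interpolation=3);B=cv2.resize(c[140:300,120:440],(480,240),interpolation=3);C=cv2.resize(im[0:400],(300,188));C=np.vstack([C,np.zeros((52,300,3),np.uint8)])
cv2.imwrite("pics/fin.png",np.vstack([A,np.hstack([B,C])])[:,:,::-1])
E
```

```text
(no output)
```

View pics/fin.png

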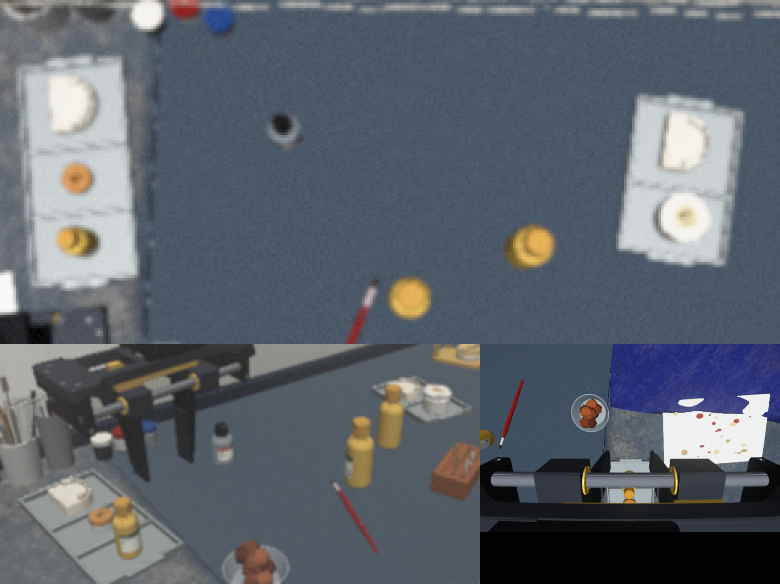

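The last picture shows everything in its bay and upright. In tray_three the model is at (72,104), the pot at (77,178) and the bottle at (76,240); in tray_two the model is at (684,142) and the jar at (684,216). The short bottle at (284,130) and the big look-alikes have not moved.

```bash
python3 -c "
from h import *
print(hand_in())"
```

```text
the job is handed in; nothing more can be done
None
```

I filled both trays as asked and handed the job in at about 39 s; the last camera check before that showed every item upright in its own bay and the short bottle still where it stood.

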